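# Show the flanged bearing sleeve to the inspection camera

### The arm

A 6-joint arm with a two-finger parallel gripper is mounted at the origin on the work surface. World frame = base frame: x ahead of the robot, y to its left, z up, the work surface at z = 0. Lengths are in mm, angles in rad, forces in N, time in s.
With the tool pointing down it reaches from about 400 to 925 mm from the base axis. Payload 12.5 kg.
Tool frame: the origin (TCP) lies midway between the tips of the shut fingers; the grasp point (between the pads) lies 19 mm behind it (env.grip_depth is the distance from the TCP to the grasp point, in mm); z points along the fingers, y is the line along which they close (so a half turn about z gives the same grasp; the last joint's range is limited). The gripper opens to 95 mm and grips with 3 to 60 N. Pads are 20 mm wide; open, the fingers measure 119 mm over their backs; the gripper's body (75 mm by 180 mm) begins 59 mm behind the grasp point.
Start: joints at [1.132, 0.491, 1.559, -0, 1.092, -0.106], TCP at [204.165, 590.731, 214.661] pointing down, gripper open.
Joint ranges: [-3.1, 3.1], [-0.84, 2.19], [0.05, 2.79], [-1.13, 4.28], [0.06, 2.93], [-2.69, 2.69]. Speed limits (rad/s): [2.22, 2.22, 2.79, 3.14, 3.14, 3.14].

### API

Orientations are given as [roll, pitch, yaw] about the fixed x, y, z axes, in that order (R = Rz(yaw) Ry(pitch) Rx(roll)).
In Python, from cell import monitor, viewer, order, env gives the robot as it stands.
- The arm moves only by the tool move_arm, never from a script. Its argument "moves" is one flat list of numbers, 4 for each row, row after row: the shift along the tool's x, y, z normalised to -1 to 1, where 1 is 0.15 m, then the turn about the tool's z normalised to -1 to 1, where 1 is pi/2 rad. A call has 1 to 10 rows; each row shifts and turns the commanded pose from where the row before left it, along the tool's axes as they then stand; what a row does not reach is not made up. A row lasts 1/8 s, in which the tool goes at most 62.5 mm and 10.7 degrees, less where a joint would pass 70% of its speed; a pose out of reach is approached as far as the arm can. A call with a number of a shift or a turn outside -1 to 1 is refused whole. A call with a gripper value outside its range is refused whole. "claw" is the finger opening in mm, from 0 to 95.1, set as the call begins (left out, the last holds). The fingers move at their own pace and stop on an object; the grip force is fixed at half the most. Time passes only in rows, so rows that do not move let the fingers close. It gives the time, the measured TCP pose, the force, the opening and the grip force at its end, in the units of the state.
- monitor.state(): the state, without advancing time (a new reading comes with each control period).
- viewer.read_camera(name): name is "scene" or "top"; returns the picture (400x640x3 uint8, red, green, blue); there is no depth.
- viewer.camera_info(name): a dict with "K" (3x3 intrinsics, pixels), "camera_from_world" (4x4, takes a point from world to camera coordinates). Camera axes: x right, y down, z forward; pixel columns grow to the right and rows downward; lengths in mm; the calibration is good to about 2 mm. A picture is of the moment at which its call begins. camera_info takes no time and is no camera call.
- order.job_done(): hands the job in; it is judged then, once.
The state is a dict: "t": time; "joints": joint angles; "qvel": joint speeds; "tau": joint torques, N m; "eef_pos": TCP position; "tcp_rot": TCP orientation; "ft_force": force on the tool from outside, world axes, zero at the start; "moment": the same for the moment, N m; "opening": opening from 0.0 (shut) to 1.0 (fully open); "grip_force": force on a finger pad.
Only numpy, scipy, OpenCV 4.12 (cv2) and the standard library are available. Lean on these libraries where they do the work, as an engineer would, in place of code of your own. Each camera call takes 0.05 s, during which the arm holds its last target. There are 200 camera calls.

### The job

Pull open the top drawer of the parts cabinet, take out the flanged bearing sleeve and leave the plain one in the drawer. Hold the sleeve still in the air in front of the inspection camera, with its flanged end looking straight into the lens and the middle of the flange face on the line of sight 60 mm from the glass; finish while holding it there. Do not push the camera or disturb the driver, the cover and the nut.

Things in the scene. Friction and masses are not known exactly. Their poses are not given: they have to be found in the camera images.
- cabinet: small grey steel parts cabinet with two drawers one above the other, 240 mm deep, 220 wide, 160 high, bolted to the table, its front facing roughly towards the robot. Origin at the centre of its underside; +x points from its front to its back, z up
- cabinet_drawer0 (a joint): travel of the cabinet's top drawer in m: 0 shut, grows as it is pulled out, at most 0.165; stays where it is left; friction about 1 N. Inside, 178 mm wide, are two wire cradles side by side, 40 mm left and right of the middle, each with a sleeve lying front to back, axis 23 mm above the drawer floor; above that axis the front panel rises 34 mm, the side walls 25 mm and the cabinet's top 47 mm
- cabinet_drawer0_handle (a point): grip point of the top drawer's dark steel knob: a disc 28 mm in diameter and 16 thick, facing the robot, on a 12 mm stem. The point lies near the disc's middle, 35 mm in front of the drawer's face and 38 mm below the cabinet's top. Axes: +x points into the cabinet (the drawer pulls out along -x), z up; it moves with the drawer
- sleeve: the flanged bearing sleeve: white ceramic tube, barrel 20 mm in diameter and 60 long, with a round flange 28 mm in diameter and 6 thick at one end, 12 mm bore, 40 to 85 g. Origin on its axis at the middle of the barrel; +x runs along the axis and out of the flanged end. It starts in the left or right cradle of the shut drawer, flange to the front, origin about 111 mm behind the knob's grip point
- sleeve_face (a point): centre of the outer face of the sleeve's flange, 36 mm from the sleeve's origin along its +x; same axes as the sleeve
- plain_sleeve: the plain sleeve, not wanted: white ceramic tube 20 mm in diameter and 66 long, no flange, in the other cradle of the drawer. Origin at its middle, x along its axis
- camera: stand of the inspection camera: 110 mm square steel foot, 12 mm high, fixed to the table, with an 18 mm post and a black camera head about 0.27 m above the table, left of the cabinet. Origin under the middle of the foot; x is the horizontal direction in which the camera looks, roughly towards the robot's right (-y), z up
- lens (a point): centre of the front glass of the camera's round lens (32 mm in diameter); +x is the direction in which the lens looks, slanting down by 0.15 to 0.5 rad; y is level. The head (70 x 52 x 46 mm with a 45 mm lens barrel in front) tilts stiffly on the post; do not push it
- focus (a point): the camera's focus point in the air, 60 mm in front of the lens glass on its line of sight, 0.2 to 0.26 m above the table: the centre of the flange's outer face belongs here; same axes as the lens
- hex_driver: bystander: black hex driver lying on the table, 160 mm long, handle 22 mm thick; origin at the shaft end of the handle, underside
- pinion_cover: bystander: orange nylon pinion cover, 50 x 36 x 22 mm, near the middle of the cabinet's top; origin at the centre of its underside
- wheel_nut: bystander: green anodised wheel nut, 27 mm across, 14 mm high, on the table; origin at the centre of its underside

How it is judged (in metres and radians):
On the way, in this order (a step that is already met when the one before it is completed fails the run):
1. the top drawer is pulled out at least 60 mm (value of joint cabinet_drawer0 above 0.06 m), for 0.2 s.
2. the flanged sleeve is lifted out of the drawer in the fingers (height (world z) of sleeve above 0.17 m and contact force between sleeve and the fingers above 1 N), for 0.2 s.
At the end, for the whole second after the job is handed in: The fingers hold the flanged sleeve in the air, at rest (under 20 mm/s and 0.2 rad/s) and clear of the camera: the centre of its flange face is within 15 mm of the focus point, its axis within 0.2 rad of the line of sight, the flanged end towards the lens; the plain sleeve is still in the drawer (distance between sleeve_face and focus below 0.015 m and angle between the x axis of sleeve and the x axis of lens, either way round below 0.2 rad and x of sleeve in the frame of lens above 0.08 m and height (world z) of sleeve above 0.12 m and contact force between sleeve and the fingers above 1 N and contact force between sleeve and camera below 0.1 N and linear speed of sleeve below 0.02 m/s and angular speed of sleeve below 0.2 rad/s and distance between plain_sleeve and cabinet_drawer0_handle below 0.19 m); the arm keeps its last pose, push and grip.
It fails at once if the plain sleeve is lifted out of its cradle (30 mm up) (height (world z) of plain_sleeve above 0.143 m).
It fails at once if the camera is pushed (lens moved by 10 mm) (distance of lens from where it was at the start of the episode above 0.01 m).
It fails at once if the hex driver is displaced by 30 mm (distance of hex_driver from where it was at the start of the episode above 0.03 m).
It fails at once if the pinion cover is displaced by 30 mm (distance of pinion_cover from where it was at the start of the episode above 0.03 m).
It fails at once if the wheel nut is displaced by 30 mm (distance of wheel_nut from where it was at the start of the episode above 0.03 m).
It also fails if it takes over 51 s, if anything falls off the work surface, if the arm or the gripper's body presses on something with over 40 N, if the wrist force passes 120 N, or if a joint passes its speed limit or range.

## Working session

There is one attempt and no reset: what is moved stays moved. The work goes in short steps, Python scripts to look and compute and a tool call to move; the robot and the scene stay as the last step left them, time stands still between calls to the robot, and variables do not carry over. Pictures are saved under pics/ and viewed, at most 10 in all, crops included, and the job is handed in when it is done.

Besides the shell and the picture viewer there is one more tool, called as name(argument=value, ...) on one line, values as JSON. move_arm: Moves the arm, as the interface text tells. Scaled input: -1 to 1 covers 0.15 m each way for a shift and pi/2 rad each way for a turn. Its arguments: {"type":"object","properties":{"moves":{"type":"array"},"claw":{"type":"number"}},"required":["moves"]}

```bash
ls; mkdir -p pics; python3 - <<'E'
from cell import monitor, viewer, order, env
import cv2, numpy as np
print(monitor.state())
for n in("scene","top"):
    im=viewer.read_camera(n); np.save(f"pics/{n}0.npy",im); cv2.imwrite(f"pics/{n}0.png",im[:,:,::-1]); print(viewer.camera_info(n))
E
```

```text
pics
{'t': 0.0, 'joints': array([ 1.13239486e+00,  4.91555415e-01,  1.55948624e+00, -3.69470082e-05,
        1.09169778e+00, -1.05598253e-01]), 'qvel': array([-1.15476241e-03, -1.28897704e-03,  5.59347886e-05,  2.58019244e-04,
       -1.19938542e-03,  4.65082277e-04]), 'tau': array([ 3.73258503e-03, -6.12649369e+01, -2.58191407e+01,  6.93482766e-02,
        4.81084292e-02, -7.07987806e-05]), 'eef_pos': array([204.05737489, 590.47203665, 214.05165853]), 'tcp_rot': array([-3.14044881e+00, -8.82877257e-05,  2.80880644e+00]), 'ft_force': array([-0.83194164,  0.34011004, -0.12706701]), 'moment': array([0.0400601 , 0.0030738 , 0.02850454]), 'grip_force': 0.0, 'opening': 1.0004794966905846}
{'K': array([[383.25172925,   0.        , 322.79824105],
       [  0.        , 383.25172925, 203.11046934],
       [  0.        ,   0.        ,   1.        ]]), 'camera_from_world': array([[-7.63003262e-01,  6.46190519e-01, -1.62429926e-02,
         3.60980755e+02],
       [ 4.43279975e-01,  5.04792809e-01, -7.40734152e-01,
        -1.75321724e+02],
       [-4.70456040e-01, -5.72382767e-01, -6.71601878e-01,
         1.33664520e+03],
       [ 0.00000000e+00,  0.00000000e+00,  0.00000000e+00,
         1.00000000e+00]])}
{'K': array([[405.73100601,   0.        , 321.31080366],
       [  0.        , 405.73100601, 199.03366574],
       [  0.        ,   0.        ,   1.        ]]), 'camera_from_world': array([[-1.97372311e-02, -9.99778165e-01,  7.35276342e-03,
         1.47088154e+02],
       [-9.99217342e-01,  1.94729389e-02, -3.44312049e-02,
         5.77245012e+02],
       [ 3.42803870e-02, -8.02658537e-03, -9.99380022e-01,
         1.07349498e+03],
       [ 0.00000000e+00,  0.00000000e+00,  0.00000000e+00,
         1.00000000e+00]])}
```

View pics/scene0.png

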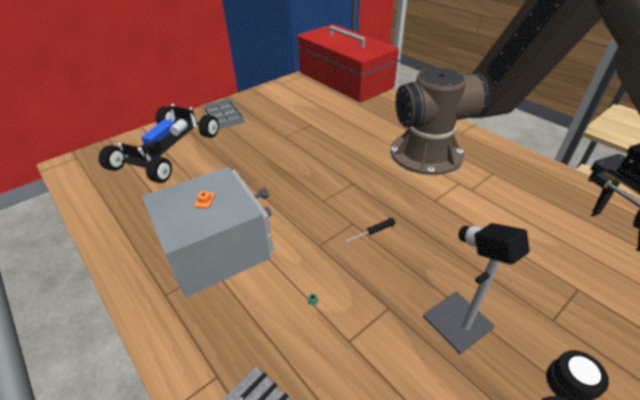

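View pics/top0.png

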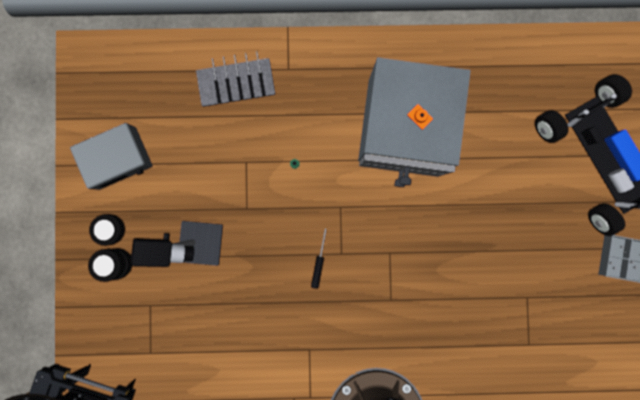

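The scene view shows the cabinet (knob near 262,193), the driver, the nut and the camera, with its lens near (465,235). In the top view the knob is at (402,180), the lens at (185,253) and the camera foot at (201,243). I'll enlarge the parts that matter.

```bash
python3 - <<'E'
import cv2, numpy as np
t=np.load("pics/top0.npy");s=np.load("pics/scene0.npy")
def c(im,x,y,w,h,k): return cv2.resize(im[y:y+h,x:x+w],(w*k,h*k),interpolation=cv2.INTER_CUBIC)
a=np.hstack([c(t,125,215,100,75,4),c(s,430,215,100,75,4)])
b=np.hstack([c(t,355,50,120,145,3),c(s,140,160,140,145,3)]); b=b[:300] if 0 else cv2.resize(b,(800,int(b.shape[0]*800/b.shape[1])))
print(b.shape)
im=np.vstack([a,b])
im=cv2.resize(im,None,fx=.8,fy=.8) if im.shape[0]>600 else im
if im.shape[0]>600: im=cv2.resize(im,(int(im.shape[1]*600/im.shape[0]),600))
print(im.shape);cv2.imwrite("pics/c0.png",im[:,:,::-1])
E
```

```text
(446, 800, 3)
(597, 640, 3)
```

View pics/c0.png

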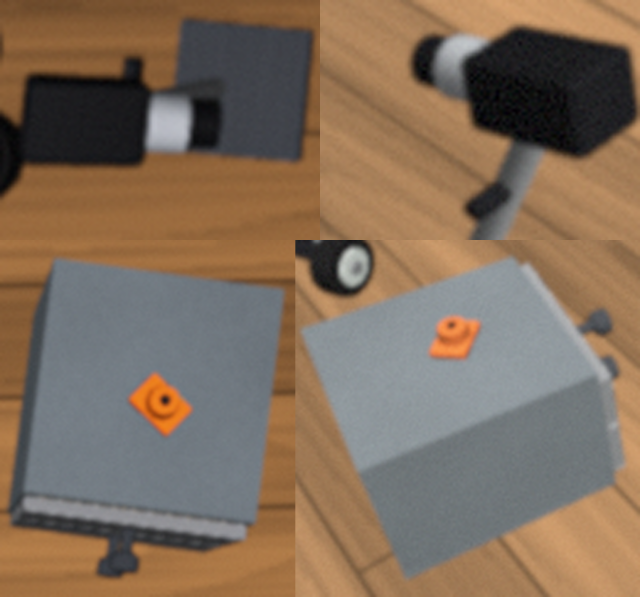

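The enlarged view shows the cabinet top outline, the knob disc at about (402.5,180.4) in the top view and (263,193.3) in the scene view, and the lens barrel in both views. Next I'll compute positions and fit the lens axis.

```bash
cat > h.py <<'E'
import numpy as np, cv2
from cell import monitor, viewer, order, env
I={n:viewer.camera_info(n) for n in("scene","top")}
def ray(n,u,v):
    T=I[n]["camera_from_world"];R=T[:3,:3]
    d=R.T@np.linalg.solve(I[n]["K"],[u,v,1.]);return -R.T@T[:3,3],d/np.linalg.norm(d)
def onz(n,p,z):
    o,d=ray(n,*p);return o+d*(z-o[2])/d[2]
def tri(pt,ps):
    A=[];b=[]
    for n,p in(("top",pt),("scene",ps)):
        o,d=ray(n,*p);P=np.eye(3)-np.outer(d,d);A.append(P);b.append(P@o)
    return np.linalg.lstsq(np.vstack(A),np.hstack(b),rcond=None)[0]
def proj(n,X):
    T=I[n]["camera_from_world"];p=I[n]["K"]@(T[:3,:3]@np.array(X,float)+T[:3,3]);return p[:2]/p[2]
E
python3 - <<'E'
from h import *
np.set_printoptions(precision=1,suppress=True)
C=[onz("top",p,160)[:2] for p in((377.3,58.1),(470,70.3),(365.2,153.6),(455.3,165.8))]
print("corners",C)
for a,b in((0,1),(2,3),(2,0),(3,1)):
    d=C[b]-C[a];print(np.linalg.norm(d),np.degrees(np.arctan2(d[1],d[0])))
print("knob",tri((402.5,180.4),(263.1,193.3)),onz("top",(402.5,180.4),122))
print("lens",tri((194,253.4),(462.8,233.8)))
print("foot",onz("top",(201,243),12))
t=np.load("pics/top0.npy");s=np.load("pics/scene0.npy")
def c(im,x,y,w,h,k):
    o=cv2.resize(im[y:y+h,x:x+w],(w*k,h*k),interpolation=cv2.INTER_CUBIC)
    for i in range(0,w,5): cv2.line(o,(i*k,0),(i*k,4 if i%10 else 10),(255,0,0),1); i%10==0 and cv2.putText(o,str(x+i),(i*k,20),0,.35,(255,255,0),1)
    for i in range(0,h,5): cv2.line(o,(0,i*k),(4 if i%10 else 10,i*k),(255,0,0),1); i%10==0 and cv2.putText(o,str(y+i),(12,i*k+4),0,.35,(255,255,0),1)
    return o
im=np.hstack([c(t,130,230,70,45,5),c(s,455,215,80,70,5)[:225*2]] if 0 else [cv2.copyMakeBorder(c(t,130,230,70,45,5),0,275,0,50,0),c(s,455,220,80,100,5)])
cv2.imwrite("pics/c1.png",im[:,:,::-1]);print(im.shape)
E
```

```text
corners [array([900.5,   0.2]), array([ 868.1, -215.3]), array([677.8,  33.6]), array([ 645.6, -174. ])]
217.8481109066079 -98.55944824960288
210.05697942725303 -98.81298888420808
225.2079833001884 -8.535151633225741
226.2684632706253 -10.509035519646408
knob [619.  -59.7 127.1] [617.1 -58.9 122. ]
lens [463.8 405.6 238.8]
foot [469.7 456.5  12. ]
(500, 800, 3)
```

View pics/c1.png

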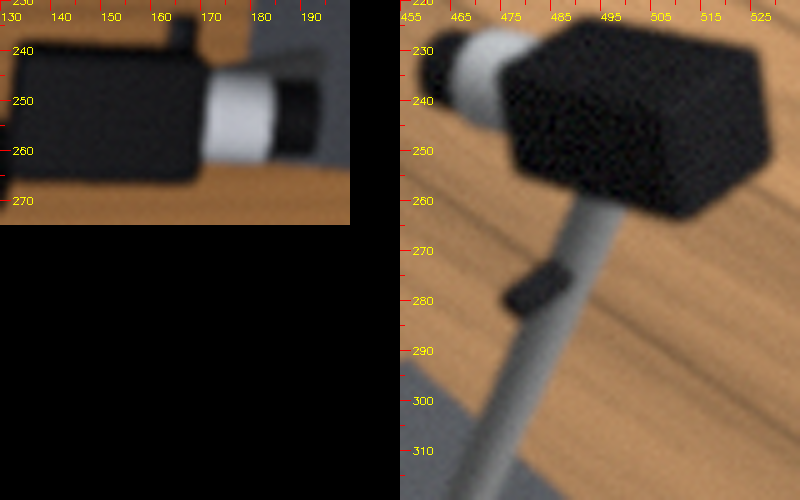

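```bash
python3 - <<'E'
from h import *
np.set_printoptions(precision=3,suppress=True)
L=tri((191.3,253),(465.2,234.5));B=tri((136.5,253),(519,247))
d=L-B;n=np.linalg.norm(d);d/=n
print(L,B,n,"yaw",np.degrees(np.arctan2(d[1],d[0])),"tilt",np.arcsin(-d[2]))
# corner-based: front-bottom etc. predicted head corners for tilt/yaw pairs
for yaw in(-91,-94):
  for t in(.3,.38,.46):
    y=np.radians(yaw);x=np.array([np.cos(y)*np.cos(t),np.sin(y)*np.cos(t),-np.sin(t)]);l=np.cross([0,0,1],x);l/=np.linalg.norm(l);u=np.cross(x,l)
    f=lambda a,b,c:L+x*a+l*b+u*c
    q=[proj("scene",f(*p)) for p in((-45,26,23),(-45,-26,23),(-115,-26,23),(-115,-26,-23),(-115,26,-23),(-45,26,-23),(-115,26,23))]
    r=[proj("top",f(*p)) for p in((-115,26,-23),(-115,-26,-23),(-45,26,23),(-45,-26,23))]
    print(yaw,t,[a.round(0).astype(int).tolist() for a in q],[a.round(1).tolist() for a in r])
E
```

```text
[464.856 410.552 241.579] [470.945 503.413 290.369] 105.07452225292148 yaw -93.75189784140059 tilt 0.4828891932355852
-91 0.3 [[479, 239], [496, 225], [535, 239], [534, 261], [517, 277], [479, 260], [518, 254]] [[132.6, 241.1], [132.2, 266.5], [167.7, 241.8], [167.4, 267.9]]
-91 0.38 [[477, 237], [495, 224], [534, 234], [535, 257], [518, 273], [480, 259], [517, 249]] [[131.1, 241.4], [130.8, 267.1], [168.6, 241.9], [168.3, 268.1]]
-91 0.46 [[476, 235], [493, 222], [533, 229], [536, 252], [519, 268], [480, 258], [516, 244]] [[130.1, 241.7], [129.7, 267.7], [169.7, 241.9], [169.5, 268.3]]
-94 0.3 [[477, 239], [496, 226], [534, 241], [532, 263], [514, 278], [477, 261], [516, 255]] [[133.3, 238.1], [131.7, 263.5], [168.4, 240.8], [166.7, 267.0]]
-94 0.38 [[476, 237], [495, 224], [533, 236], [534, 259], [515, 274], [478, 259], [515, 250]] [[131.9, 238.4], [130.2, 264.1], [169.3, 241.0], [167.7, 267.2]]
-94 0.46 [[475, 235], [494, 222], [532, 231], [534, 255], [516, 270], [479, 258], [513, 245]] [[130.9, 238.8], [129.1, 264.7], [170.5, 241.2], [168.8, 267.5]]
```

The lens axis comes out at tilt ≈0.45 and yaw ≈-93°, with the focus near (462,357,215). The cabinet yaw is about -0.16 and the knob is near (617,-59,122). Next I'll work out the approach.

```bash
cat >> h.py <<'E'
from scipy.spatial.transform import Rotation as Ro
def go(target,yaw=None):
    """turn norm needed, then shift norm totals in tool axes after the turn"""
    s=monitor.state();y0=s["tcp_rot"][2];yaw=y0 if yaw is None else yaw
    tn=-((yaw-y0+np.pi)%(2*np.pi)-np.pi)/(np.pi/2)
    R=Ro.from_euler("xyz",[np.pi,0,yaw]).as_matrix()
    d=R.T@(np.array(target,float)-s["eef_pos"])/150
    print("t",s["t"],"at",s["eef_pos"].round(1),s["tcp_rot"].round(3),"turn",round(tn,3),"shift",d.round(3))
E
python3 -c "
from h import *
go([617,-59,103],np.pi-.16)"
```

```text
t 0.1 at [204.1 590.5 214.1] [-3.141 -0.     2.809] turn -0.11 shift [-3.408 -3.836  0.741]
```

move_arm(moves=[0,0,0,-0.11,-0.243,-0.274,0,0,-0.243,-0.274,0,0,-0.243,-0.274,0,0,-0.243,-0.274,0,0,-0.243,-0.274,0,0,-0.243,-0.274,0,0,-0.243,-0.274,0,0,-0.243,-0.274,0,0,-0.243,-0.274,0,0], claw=95)

```text
t: 1.35
eef_pos: [469.8, 171.6, 214.6]
tcp_rot: [3.142, -0.0, 2.982]
ft_force: [0.1, 1.5, 0.3]
opening: 1.002
grip_force: 0.0
```

move_arm(moves=[-0.243,-0.274,0,0,-0.243,-0.274,0,0,-0.243,-0.274,0,0,-0.24,-0.274,0,0,-0.24,-0.274,0,0,0,0,0,0,0,0,0,0])

```text
t: 2.22
eef_pos: [614.9, -58.2, 214.1]
tcp_rot: [3.141, -0.001, 2.981]
ft_force: [-0.4, 0.2, 0.3]
opening: 0.998
grip_force: 0.0
```

```bash
python3 -c "
from h import *
go([617,-59,103],np.pi-.16)"
```

```text
t 2.225 at [614.9 -58.2 214.1] [ 3.141e+00 -1.000e-03  2.981e+00] turn -0.0 shift [-0.015 -0.003  0.741]
```

move_arm(moves=[-0.015,0,0.25,0,0,0,0.25,0,0,0,0.24,0,0,0,0,0])

```text
t: 2.72
eef_pos: [616.0, -57.4, 101.9]
tcp_rot: [3.141, -0.005, 2.983]
ft_force: [0.5, -0.1, -0.1]
opening: 1.0
grip_force: 0.0
```

move_arm(moves=[0,0,0,0,0,0,0,0,0,0,0,0,0,0,0,0,0,0,0,0,0,0,0,0], claw=10)

```text
t: 3.48
eef_pos: [617.4, -60.2, 103.7]
tcp_rot: [-3.139, -0.0, 2.983]
ft_force: [-6.4, -30.3, -0.6]
opening: 0.424
grip_force: 15.2
```

move_arm(moves=[0,-0.03,0,0,0,-0.013,0,0,0,0,0,0,0,0,0,0])

```text
t: 3.98
eef_pos: [616.3, -66.9, 103.6]
tcp_rot: [-3.14, -0.0, 2.982]
ft_force: [-2.6, -11.1, 1.1]
opening: 0.282
grip_force: 30.0
```

move_arm(moves=[0.06,-0.01,0,0,0.11,0,0,0,0.125,0,0,0,0.125,0,0,0,0.125,0,0,0,0.125,0,0,0,0.125,0,0,0,0.11,0,0,0,0.06,0,0,0,0,0,0,0])

```text
t: 5.22
eef_pos: [472.3, -44.6, 103.6]
tcp_rot: [-3.14, -0.001, 2.982]
ft_force: [-2.3, -12.8, -1.3]
opening: 0.284
grip_force: 30.0
```

move_arm(moves=[0,0,0,0,0,0,0,0,0,0,0,0,0,0,0,0], claw=95)

```text
t: 5.72
eef_pos: [473.5, -43.5, 103.6]
tcp_rot: [3.141, 0.0, 2.982]
ft_force: [-0.1, 0.1, -1.0]
opening: 0.649
grip_force: 0.0
```

move_arm(moves=[0,0,0,0,0,0,-0.3,0,0,0,-0.35,0,0.3,0,-0.3,0,0.3,0,0,0,0,0,0,0])

```text
t: 6.48
eef_pos: [383.2, -28.8, 246.0]
tcp_rot: [-3.142, 0.001, 2.982]
ft_force: [0.1, -0.5, -0.4]
opening: 0.999
grip_force: 0.0
```

```bash
python3 - <<'E'
from h import *
print(monitor.state()["eef_pos"])
for n in("scene","top"):
    im=viewer.read_camera(n); np.save(f"pics/{n}1.npy",im)
t=np.load("pics/top1.npy");s=np.load("pics/scene1.npy")
c=lambda im,x,y,w,h,k:cv2.resize(im[y:y+h,x:x+w],(w*k,h*k),interpolation=cv2.INTER_CUBIC)
im=np.hstack([c(t,350,140,130,130,3),c(s,210,150,130,130,3)])
cv2.imwrite("pics/c2.png",im[:,:,::-1])
E
```

```text
[383.2011337  -28.84606066 245.9880611 ]
```

View pics/c2.png

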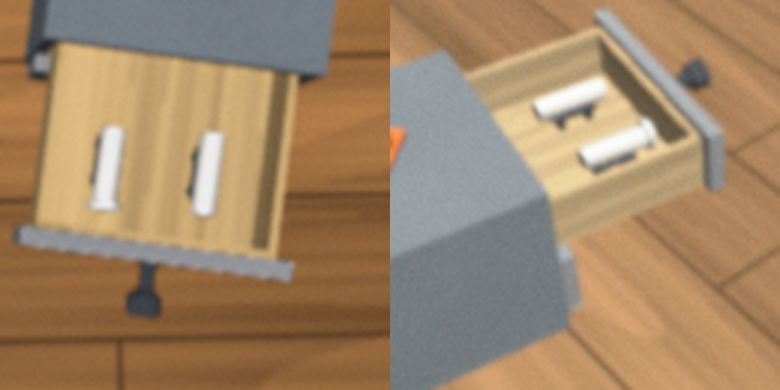

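The drawer is open. The flanged sleeve is the left one in the top view (crop 107,168) with its flange to the front; the plain one is on the right.

```bash
python3 - <<'E'
from h import *
t=np.load("pics/top1.npy");x,y,w,h=365,175,80,45
r=t[y:y+h,x:x+w].astype(int);m=((r.min(2)>170)).astype(np.uint8)
for c in cv2.findContours(m,0,1)[0]:
    if cv2.contourArea(c)<20: continue
    (cx,cy),wh,a=cv2.minAreaRect(c);bp=cv2.boxPoints(((cx,cy),wh,a))+[x,y]
    M=cv2.fitLine(c,2,0,.01,.01).ravel()
    p=onz("top",(cx+x,cy+y),118);d=onz("top",(cx+x+M[0]*10,cy+y+M[1]*10),118)-p
    print((cx+x,cy+y),wh,p.round(1),"ang",np.degrees(np.arctan2(d[1],d[0])))
    print([onz("top",q,118).round(0)[:2].tolist() for q in bp])
# knob
print("knob",onz("top",(350+144/3,140+302/3),122))
go([527,-13,103])
E
```

```text
(418.8699951171875, 197.4099998474121) (6.646804332733154, 27.71858787536621) [575.6 -98.1 118. ] ang -9.653833319411916
[[544.0, -85.0], [610.0, -96.0], [607.0, -112.0], [541.0, -100.0]]
(385.1887664794922, 195.5179786682129) (8.153582572937012, 27.636850357055664) [581.8 -17.1 118. ] ang -9.608032438252739
[[550.0, -3.0], [616.0, -11.0], [614.0, -31.0], [548.0, -23.0]]
knob [473.2070122  -44.35889361 122.        ]
t 6.575 at [385.7 -29.5 245.7] [-3.142e+00  1.000e-03  2.982e+00] turn -0.0 shift [-0.913  0.259  0.951]
```

```bash
python3 -c "
from h import *
go([586,-19.5,97],np.pi-.16)"
```

```text
t 6.575 at [385.7 -29.5 245.7] [-3.142e+00  1.000e-03  2.982e+00] turn -0.0 shift [-1.308  0.278  0.991]
```

move_arm(moves=[-0.33,0.07,0,0,-0.33,0.07,0,0,-0.33,0.07,0.1,0,-0.318,0.068,0.2,0,0,0,0,0,0,0,0,0], claw=55)

```text
t: 7.32
eef_pos: [585.7, -19.5, 199.6]
tcp_rot: [3.142, -0.002, 2.982]
ft_force: [0.4, 0.4, 0.7]
opening: 0.577
grip_force: 0.0
```

move_arm(moves=[0,0,0.25,0,0,0,0.25,0,0,0,0.15,0,0,0,0.04,0,0,0,0,0,0,0,0,0])

```text
t: 8.07
eef_pos: [586.2, -19.6, 98.2]
tcp_rot: [3.141, 0.002, 2.982]
ft_force: [-0.1, 0.3, -0.2]
opening: 0.578
grip_force: 0.0
```

move_arm(moves=[0,0,0,0,0,0,0,0,0,0,0,0,0,0,0,0,0,0,0,0], claw=5)

```text
t: 8.7
eef_pos: [585.4, -21.6, 96.8]
tcp_rot: [-3.139, -0.0, 2.982]
ft_force: [-3.9, -15.2, 1.2]
opening: 0.223
grip_force: 30.0
```

move_arm(moves=[0,0,-0.1,0,0,0,-0.2,0,0,0,-0.2,0,0,0,-0.1,0,0,0,0,0,0,0,0,0,0,0,0,0])

```text
t: 9.57
eef_pos: [585.4, -19.5, 185.7]
tcp_rot: [3.142, -0.002, 2.982]
ft_force: [0.4, -0.3, -0.1]
opening: 0.201
grip_force: 30.0
```

```bash
python3 - <<'E'
from h import *
print(monitor.state()["eef_pos"])
for n in("scene","top"):
    im=viewer.read_camera(n); np.save(f"pics/{n}2.npy",im)
t=np.load("pics/top2.npy");s=np.load("pics/scene2.npy")
c=lambda im,x,y,w,h,k:cv2.resize(im[y:y+h,x:x+w],(w*k,h*k),interpolation=cv2.INTER_CUBIC)
im=np.hstack([c(t,330,140,130,130,3),c(s,210,130,130,130,3)])
cv2.imwrite("pics/c3.png",im[:,:,::-1])
E
```

```text
[585.37905954 -19.45170999 185.74271526]
```

View pics/c3.png

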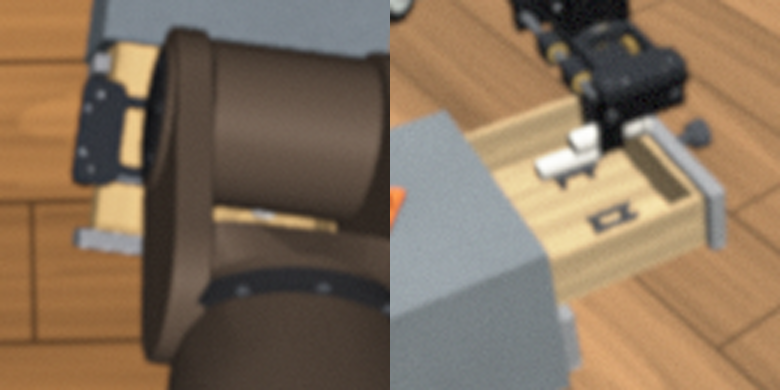

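The sleeve is held level between the fingers (scene crop about 610,135) and the plain one is still in its cradle. To tilt it, I'll press the flange on the drawer's front panel so it pivots in the grip.

move_arm(moves=[0.12,0,0,0,0.12,0,0.05,0,0,0,0.1,0,0,0,0.09,0,0,0,0,0,0,0,0,0])

```text
t: 10.42
eef_pos: [550.5, -13.8, 150.6]
tcp_rot: [3.141, -0.0, 2.982]
ft_force: [0.1, -0.3, -0.2]
opening: 0.203
grip_force: 30.0
```

move_arm(moves=[0,0,0.02,0,0,0,0.02,0,0,0,0.02,0,0,0,0,0])

```text
t: 10.92
eef_pos: [550.8, -13.9, 142.4]
tcp_rot: [3.141, 0.002, 2.982]
ft_force: [1.1, 0.0, 5.4]
opening: 0.201
grip_force: 30.0
```

Contact came at about the expected height. I'll continue slowly to z ≈ 129.

move_arm(moves=[0,0,0.02,0,0,0,0.02,0,0,0,0.02,0,0,0,0.02,0,0,0,0.01,0,0,0,0,0,0,0,0,0])

```text
t: 11.8
eef_pos: [550.9, -13.9, 129.1]
tcp_rot: [3.141, 0.002, 2.982]
ft_force: [1.4, -0.0, 7.1]
opening: 0.205
grip_force: 30.0
```

```bash
python3 - <<'E'
from h import *
print(monitor.state()["eef_pos"])
s=viewer.read_camera("scene"); np.save("pics/scene3.npy",s)
cv2.imwrite("pics/c4.png",cv2.resize(s[150:230,230:330],(800,640),interpolation=cv2.INTER_CUBIC)[:600,:,::-1])
E
```

```text
[550.90624227 -13.87025641 129.13245682]
```

View pics/c4.png

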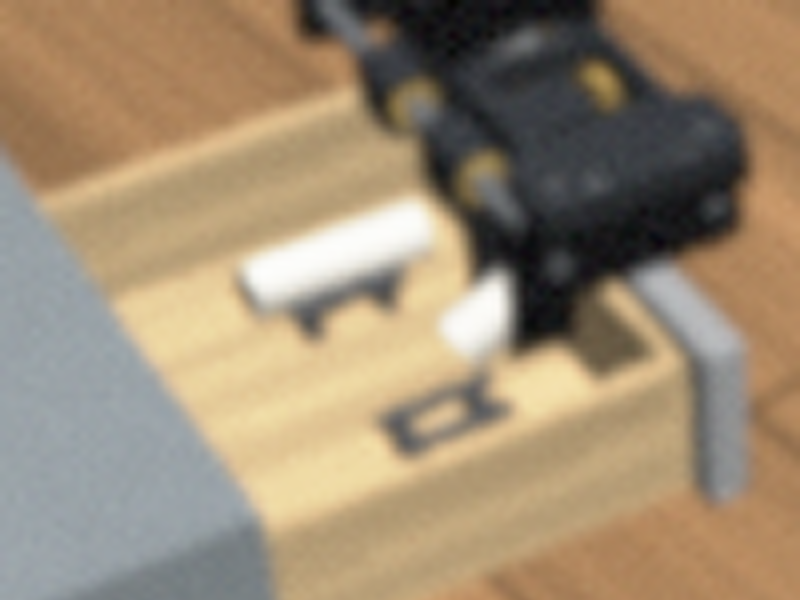

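The sleeve has pivoted with its rear end down and flange up (crop 480,315). Next I lift and turn it, then carry it to a stand-off short of the focus.

move_arm(moves=[0,0,-0.1,0,0,0,-0.2,0,0,0,-0.2,0,0,0,-0.1,0.1,0,0,0,0.115,0,0,0,0.115,0,0,0,0.115,0,0,0,0.115,0,0,0,0.115,0,0,0,0.115])

```text
t: 13.1
eef_pos: [550.1, -13.7, 219.2]
tcp_rot: [3.141, 0.0, 1.735]
ft_force: [0.5, 0.0, -0.1]
opening: 0.207
grip_force: 30.0
```

move_arm(moves=[0,0,0,0.115,0,0,0,0.027,0,0,0,0,0,0,0,0])

```text
t: 13.6
eef_pos: [550.2, -13.8, 218.7]
tcp_rot: [3.141, -0.0, 1.519]
ft_force: [-0.9, -0.3, 0.2]
opening: 0.2
grip_force: 30.0
```

```bash
python3 -c "
from h import *
go([461,290,183.5],1.518)"
```

```text
t 13.6 at [550.2 -13.8 218.7] [ 3.141 -0.     1.519] turn 0.0 shift [ 1.991 -0.7    0.235]
```

move_arm(moves=[0.2,-0.07,0,0,0.25,-0.09,0,0,0.3,-0.1,0,0,0.3,-0.11,0,0,0.3,-0.11,0.05,0,0.3,-0.1,0.1,0,0.2,-0.07,0.085,0,0.141,-0.05,0,0,0,0,0,0,0,0,0,0])

```text
t: 14.85
eef_pos: [461.4, 289.6, 183.3]
tcp_rot: [3.141, -0.0, 1.518]
ft_force: [-1.0, -0.0, -0.5]
opening: 0.202
grip_force: 30.0
```

```bash
python3 - <<'E'
from h import *
go([461,324,183.5],1.518)
s=viewer.read_camera("scene"); np.save("pics/scene4.npy",s)
t=viewer.read_camera("top"); np.save("pics/top4.npy",t)
c=lambda im,x,y,w,h,k:cv2.resize(im[y:y+h,x:x+w],(w*k,h*k),interpolation=cv2.INTER_CUBIC)
a=c(s,400,170,130,100,6); cv2.imwrite("pics/c5.png",a[:,:,::-1])
E
```

```text
t 14.85 at [461.4 289.6 183.3] [ 3.141 -0.     1.518] turn 0.0 shift [ 0.229 -0.015 -0.002]
```

View pics/c5.png

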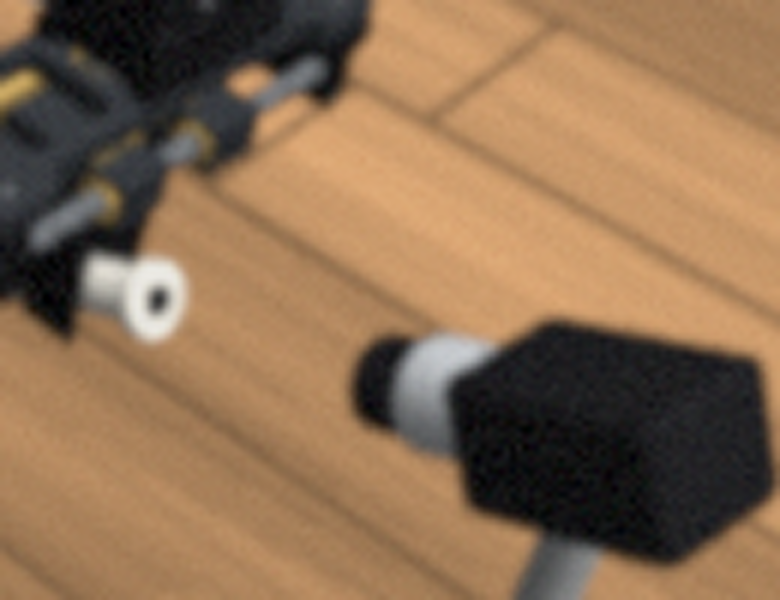

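```bash
python3 - <<'E'
from h import *
np.set_printoptions(precision=3,suppress=True)
st=monitor.state();e=st["eef_pos"];yaw=1.518
h=np.array([np.cos(yaw),np.sin(yaw),0]);n=np.array([-h[1],h[0],0])
s=np.load("pics/scene4.npy")
r=s[205:232,410:435].astype(int);m=((r.min(2)>150)&(r.max(2)-r.min(2)<45)).astype(np.uint8)
c=max(cv2.findContours(m,0,1)[0],key=cv2.contourArea);pts=c.reshape(-1,2)
b=cv2.boundingRect(c);print("white blob",b[0]+410,b[1]+205,b[2:])
for px in((426.2,219.8),(425.9,219.7)):
    o,d=ray("scene",*px);X=o+d*(n@(e-o))/(n@d)
    v=X-(e+[0,0,19]);print("face",X,"rel",v@h,v[2],"dist from grip",np.linalg.norm(v), "tilt with 3mm drop",np.arctan2(v[2]+3,v@h))
for t in(.25,.35,.45,.55):
    f=e+[0,0,16]+36*(h*np.cos(t)+[0,0,np.sin(t)]);a=h*np.cos(t)+np.array([0,0,np.sin(t)]);u=np.cross(a,n)
    P=np.array([proj("scene",f+14*(n*np.cos(k)+u*np.sin(k))) for k in np.linspace(0,6.28,60)])
    el=cv2.fitEllipse(P.astype(np.float32));print(t,f,proj("scene",f),"bbox",P.min(0),P.max(0),np.array(el[1]),el[2], "lens at",proj("scene",[465,410.5,241.5]))
E
```

```text
white blob 415 213 (16, 14)
face [463.354 323.463 214.626] rel 34.20308886328181 12.330338641286545 dist from grip 36.35778511953604 tilt with 3mm drop 0.4213685559167141
face [463.315 322.719 214.337] rel 33.45812178509547 12.04056242356026 dist from grip 35.558698750965725 tilt with 3mm drop 0.42246631032117576
0.25 [463.39  324.14  208.203] [425.939 222.189] bbox [421.313 215.858] [430.488 228.463] [ 7.706 13.564] 26.530811309814453 lens at [465.055 234.555]
0.35 [463.334 323.078 211.64 ] [425.819 220.725] bbox [421.124 214.192] [430.426 227.221] [ 8.506 13.574] 20.914602279663086 lens at [465.055 234.555]
0.45 [463.26  321.679 214.955] [425.562 219.207] bbox [420.745 212.525] [430.288 225.869] [ 9.213 13.585] 14.537686347961426 lens at [465.055 234.555]
0.55 [463.169 319.956 218.113] [425.173 217.651] bbox [420.186 210.878] [430.067 224.42 ] [ 9.814 13.599] 7.245280742645264 lens at [465.055 234.555]
```

The flange face is at about (463,323,214.5) with tilt ≈0.42, which matches the plan, so about 34 mm remains to go.

move_arm(moves=[0.08,-0.01,0,0,0.08,-0.01,0,0,0.05,0,-0.005,0,0.015,0,0,0,0,0,0,0,0,0,0,0])

```text
t: 15.7
eef_pos: [460.0, 323.7, 183.8]
tcp_rot: [-3.142, 0.0, 1.517]
ft_force: [-0.4, -1.2, 0.1]
opening: 0.204
grip_force: 30.0
```

```bash
python3 - <<'E'
from h import *
np.set_printoptions(precision=2,suppress=True)
s=viewer.read_camera("scene"); t=viewer.read_camera("top");e=monitor.state()["eef_pos"];print(e)
L=np.array([465,410.5,241.5])
for tl in(.38,.45,.5):
    y=np.radians(-93);x=np.array([np.cos(y)*np.cos(tl),np.sin(y)*np.cos(tl),-np.sin(tl)]);l=np.cross([0,0,1],x);l/=np.linalg.norm(l);u=np.cross(x,l)
    for n in("scene","top"):
        P=np.array([proj(n,L+16*(l*np.cos(k)+u*np.sin(k))) for k in np.linspace(0,6.28,60)]);print(tl,n,"rim bbox",P.min(0),P.max(0))
    print("focus",L+60*x)
c=lambda im,x,y,w,h,k:cv2.resize(im[y:y+h,x:x+w],(w*k,h*k),interpolation=cv2.INTER_CUBIC)
a=np.hstack([c(s,430,195,60,60,6),c(t,160,225,70,60,6)]);print(a.shape); cv2.imwrite("pics/c6.png",a[:,:,::-1])
E
```

```text
[460.04 323.7  183.87]
0.38 scene rim bbox [459.56 226.33] [470.43 242.72]
0.38 top rim bbox [190.59 245.23] [192.01 260.73]
focus [462.08 354.86 219.24]
0.45 scene rim bbox [459.46 226.21] [470.52 242.86]
0.45 top rim bbox [190.08 245.23] [192.54 260.73]
focus [462.17 356.55 215.4 ]
0.5 scene rim bbox [459.37 226.14] [470.61 242.94]
0.5 top rim bbox [189.7  245.23] [192.93 260.72]
focus [462.24 357.92 212.73]
(360, 780, 3)
```

View pics/c6.png

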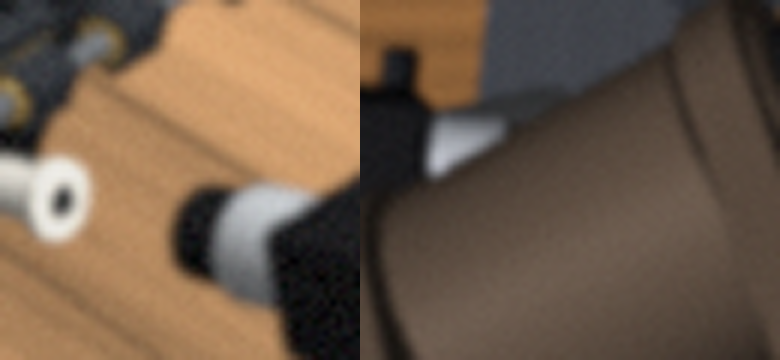

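The rim positions match the estimate, and the flange bore is at scene pixel (440.3,228.7). One last check, then I hand in if it agrees.

```bash
python3 - <<'E'
from h import *
st=monitor.state();e=st["eef_pos"];yaw=st["tcp_rot"][2];n=np.array([-np.sin(yaw),np.cos(yaw),0])
o,d=ray("scene",440.3,228.7);X=o+d*(n@(e-o))/(n@d);F=np.array([462.2,356,215.4])
print(X,np.linalg.norm(X-F),proj("scene",F),st["grip_force"],abs(st["qvel"]).max(),st["t"])
if np.linalg.norm(X-F)<6: print(order.job_done())
E
```

```text
[461.86523734 357.813587   214.07277546] 2.272155104805885 [439.58120157 227.83009504] 29.999887347221375 0.001445156322893814 15.8
the job is handed in; nothing more can be done
None
```

The job is handed in at about 16 s of the 51 s allowed, and no verdict came back: the flanged sleeve is held still with its flange face about 2 mm from my estimate of the focus point and within about 0.05 rad of the estimated line of sight, the plain sleeve was left in the drawer, and nothing I saw shows the camera, driver, cover or nut being touched.

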